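# Set the gas-machine parts into their stands

## Task

Put the four parts of the breathing-gas machine away on the bench: stand each one - the large canister, the small jar, the square gauge and the T-shaped valve - upright and flat on the floor of the low rimmed stand whose outline matches its shape and size. Set each part down, do not drop it, and leave the loose collar and the cap lying where they are.

Things in the scene. Friction and masses are not known exactly. Their poses are not given: they have to be found in the camera images.
- canister_mid (a point): Absorber canister: upright amber glass cylinder with steel end caps, 60 mm in diameter, 80 mm high, about 0.35 kg. The point is its centre, 40 mm above its underside; z up along its axis.
- jar_mid (a point): Small clear vaporiser jar with a steel lid: upright cylinder 36 mm in diameter, 70 mm high, about 0.2 kg. The point is its centre, 35 mm above its underside; z up along its axis.
- gauge_mid (a point): Pressure gauge: upright square aluminium block 48 x 48 mm, 64 mm high, with a round white dial on its top face, about 0.3 kg. The point is its centre, 32 mm above its underside; x and y are square to its side faces, z up.
- valve_mid (a point): Three-way valve, 0.32 kg, 80 mm high: steel T of pipes lying flat, 30 mm brass end flanges, cross pipe along y (90 mm long, axis 8 mm to -x of this point), stem to +x, ending 45 mm from this point; 32 mm round hub up to 34 mm. Grip its upright black handle, over this point: 16 mm thick in x, 50 long in y, 34 to 80 mm above the underside. Point: 40 mm above the underside; z up.
- stand_large_round_floor (a point): Large round stand for the canister, inside diameter 76 mm, fixed; grey plastic, rubber floor 3 mm and top of the 4 mm thick rim 10 mm above the bench; 8 mm clear all round the part. Point: middle of the floor, 3 mm above the bench.
- stand_small_round_floor (a point): Small round stand for the jar, inside diameter 52 mm, fixed; grey plastic, rubber floor 3 mm and top of the 4 mm thick rim 10 mm above the bench; 8 mm clear all round the part. Point: middle of the floor, 3 mm above the bench.
- stand_square_floor (a point): Square stand for the gauge, inside 64 x 64 mm, fixed; grey plastic, rubber floor 3 mm and top of the 4 mm thick rim 10 mm above the bench; 8 mm clear all round the part. Point: middle of the floor, 3 mm above the bench; x and y are square to its rim.
- stand_tee_floor (a point): T-shaped stand for the valve, fixed; grey plastic, rubber floor 3 mm and top of the 4 mm thick rim 10 mm above the bench; 8 mm clear all round the part. Inside: cross-bar 106 x 46 mm along y, stem 46 mm wide to +x, ending 53 mm from this point. Point: on the floor, 3 mm above the bench, where the handle's axis belongs: the seated valve has its point straight above, axes parallel, stem to stem.
- collar: Loose brass collar, a bystander lying on the bench: ring 40 mm in outer diameter, 12 mm high. Origin: centre of its underside.
- cap: Loose steel cap, a bystander lying on the bench: disc 36 mm in diameter, 10 mm high. Origin: centre of its underside.
Things that resemble listed ones, but are neither listed nor needed, are in the scene too. What is shaped like the part that bears canister_mid but red is not meant. What is shaped like the part that bears stand_large_round_floor but green or red is not meant.

How it is judged:
By the outcome, as a careful person would: the job done as asked, in the order asked, and still so for the second after the job is handed in, with the robot touching nothing.
It also fails if it takes over 102 s, if anything falls off the work surface, if the arm or the gripper's body presses on something with over 40 N, if the wrist force passes 120 N, or if a joint passes its speed limit or range.

## Robot

A 6-joint arm with a two-finger parallel gripper is mounted at the origin on the work surface. World frame = base frame: x ahead of the robot, y to its left, z up, the work surface at z = 0. Lengths are in m, angles in degrees, forces in N, time in s.
With the tool pointing down it reaches from about 0.4 to 0.825 m from the base axis. Payload 7 kg.
Tool frame: the origin (TCP) lies on the mounting face of the last link; the fingertips stand 178 mm ahead of it and the grasp point (between the pads) lies 159 mm ahead of it (ctrl.tip_extent is the distance from the TCP to the fingertips, in m); z points along the fingers, y is the direction in which the jaws open and shut (so a half turn about z gives the same grasp; the last joint's range is limited). The gripper opens to 88 mm and grips with 3 to 60 N. Pads are 19 mm wide; open, the fingers measure 130 mm over their backs; the gripper's body (78 mm by 193 mm) begins 47 mm behind the grasp point.
Start: joints at [-46.633, 20.546, 0.682, 0, -70.136, -16.507], TCP at [0.305, -0.602, 0.405] pointing down, gripper open.
Joint ranges: [-176.03, 176.03], [-82.01, 121.73], [-58.28, 71.71], [-173.87, 95.51], [-174.79, -0.11], [-173.66, 173.66]. Speed limits (degrees/s): [136.94, 136.94, 172.46, 180, 180, 180].

## Interface

Orientations are given as [roll, pitch, yaw] about the fixed x, y, z axes, in that order (R = Rz(yaw) Ry(pitch) Rx(roll)).
In Python, from plant import ctrl gives the robot as it stands. The module is installed in compiled form; this text tells all that it offers.
- The arm moves only by the tool carry_out, never from a script. Its argument "moves" is text: rows parted by semicolons, each of 7 numbers parted by spaces: the finger opening in m, from 0 to 0.0876, then the shift along the tool's x, y, z in m, then the turn, a rotation vector about the tool's x, y, z in rad. A call has 1 to 20 rows; each row is the pose to reach, as a shift and turn from the pose commanded when the call began, along the tool's axes at that moment; what a row does not reach only later rows make up. A row lasts 1/10 s, in which the tool goes at most 50 mm and 8.59 degrees, less where a joint would pass 70% of its speed; a pose out of reach is approached as far as the arm can. A call with a gripper value outside its range is refused whole. The fingers move at their own pace and stop on an object; the grip force is fixed at half the most. Time passes only in rows, so rows that repeat a pose let the fingers close. It gives the time, the measured TCP pose, the force and the opening at its end, in the units of the state.
- ctrl.get_obs(): the state, without advancing time (a new reading comes with each control period).
- ctrl.snapshot(name): name is "scene" or "top" or "wrist"; returns a dict with "image" (400x640x3 uint8, red, green, blue), "K" (3x3 intrinsics, pixels), "k1" (the pictures are not rectified: a ray, as slopes to the right and down, at radius r is drawn at 1 + k1 r^2 times it, then the intrinsics apply), "R" (3x3) and "t" (3): a world point X has camera coordinates R X + t. Camera axes: x right, y down, z forward; pixel columns grow to the right and rows downward; lengths in m; the calibration is good to about 2 mm. A picture is of the moment at which its call begins. There is no depth.
- ctrl.close_job(): hands the job in, once; it reports no verdict.
Trained networks look in a picture, given as the dict that the camera call returned (one of the last four; its "shot" number tells which), for a name from the list of things; names that differ only in an ending like _2 or _b are one class to them, and where a whole thing is asked for, a point or a joint stands for the part that bears it (a point fixed in the world has none). Each returns a list of dicts, best first, with "confidence" (0 to 1); they miss things now and then, are a little off and sometimes report something else, mostly with a low value. They report only what shows in the picture. A call takes as long as a camera call. They do not tell look-alikes from the thing itself.
- ctrl.recognise(picture, label): "extent" ([left, top, right, bottom] in pixels, round what is visible of it).
- ctrl.trace(picture, label): "region" (400x640 bool, what is visible of it) and "extent" ([left, top, right, bottom] in pixels, round what is visible of it).
- ctrl.mark_of(picture, label): "at" ([row, column] in pixels: a listed point, or the origin of a listed thing).
The state is a dict: "clock": time; "joint_pos": joint angles; "qvel": joint speeds; "tau": joint torques, N m; "tool_pos": TCP position; "orientation": TCP orientation; "force": force on the tool from outside, world axes, zero at the start; "moment": the same for the moment, N m; "opening": finger opening in m.
Only numpy, scipy, OpenCV 4.12 (cv2) and the standard library are available. Lean on these libraries where they do the work, as an engineer would, in place of code of your own. Each camera call takes 0.05 s, during which the arm holds its last target.

## Working session

There is one attempt and no reset: what is moved stays moved. The work goes in short steps, Python scripts to look and compute and a tool call to move; the robot and the scene stay as the last step left them, time stands still between calls to the robot, and variables do not carry over. Pictures are saved under pics/ and viewed, and the job is handed in when it is done.

Besides the shell and the picture viewer there is one more tool, called after "Emit:" as name(argument=value, ...) on one line, values as JSON. carry_out: Moves the arm, as the interface text tells. Its arguments: {"type":"object","properties":{"moves":{"type":"string"}},"required":["moves"]}

```bash
mkdir -p pics; ls; python3 - <<'E'
from plant import ctrl
import cv2
print(ctrl.get_obs())
for n in ["scene","top"]:
    s=ctrl.snapshot(n); cv2.imwrite(f"pics/{n}0.png",s["image"][:,:,::-1])
    print(n,s["K"],s["k1"],s["R"],s["t"],s["shot"])
E
```

```text
pics
{'clock': 0.0, 'joint_pos': array([-4.66340110e+01,  2.05926072e+01,  6.33830340e-01, -2.09152727e-02,
       -7.01360555e+01, -1.65063767e+01]), 'qvel': array([ 0.01452245, -0.02267441, -0.01839031, -0.12387806,  0.04596198,
       -0.08355019]), 'tau': array([-2.31527352e-03, -5.82722068e+01,  2.93053865e+01,  6.99752927e+00,
        6.80784593e-03, -1.58754528e-04]), 'tool_pos': array([ 0.30487838, -0.60200814,  0.40370714]), 'orientation': array([ 1.79903489e+02, -8.09541625e-03, -1.53147504e+02]), 'force': array([ 0.04357215, -0.21489531, -0.41684187]), 'moment': array([-0.04444226, -0.02896012, -0.04920864]), 'opening': 0.08755657074829466}
scene [[501.7661067    0.         313.80928999]
 [  0.         501.7661067  198.75389476]
 [  0.           0.           1.        ]] -0.04390112301657974 [[ 0.24355502  0.9698114   0.01211572]
 [ 0.82904443 -0.20168773 -0.52154327]
 [-0.50335502  0.13706896 -0.85313881]] [-0.13862657 -0.45385016  1.70579947] 1
top [[426.2433109    0.         322.64368119]
 [  0.         426.2433109  201.96421382]
 [  0.           0.           1.        ]] 0.005664660188204361 [[ 0.00260429 -0.99998579  0.00465124]
 [-0.9867256  -0.00332495 -0.16236234]
 [ 0.1623755  -0.00416666 -0.98672024]] [0.01128852 0.60323022 0.91009406] 2
```

View pics/scene0.png

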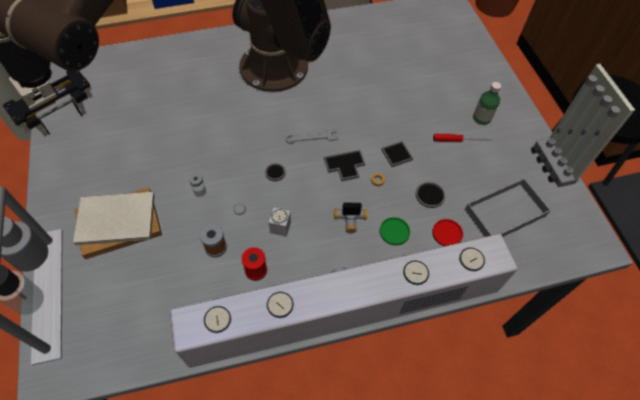

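View pics/top0.png

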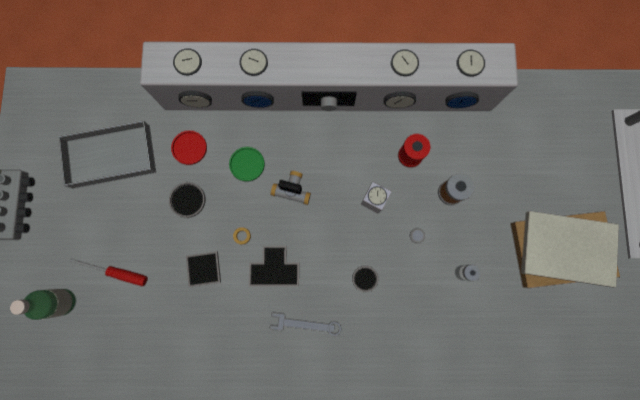

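```bash
cat > h.py <<'E'
import numpy as np, cv2
from scipy.spatial.transform import Rotation as Ro
from plant import ctrl
def ray(s,row,col):
    K=s["K"]; x=(col-K[0,2])/K[0,0]; y=(row-K[1,2])/K[1,1]
    d=cv2.undistortPoints(np.array([[[col,row]]],float),K,np.array([s["k1"],0,0,0.]))[0,0]
    R,t=s["R"],np.array(s["t"]); c=-R.T@t; v=R.T@np.array([d[0],d[1],1.]); return c,v/np.linalg.norm(v)
def atz(s,row,col,z):
    c,v=ray(s,row,col); return c+v*(z-c[2])/v[2]
def proj(s,X):
    R,t=s["R"],np.array(s["t"])
    p,_=cv2.projectPoints(np.array(X,float).reshape(-1,1,3),cv2.Rodrigues(np.array(R))[0],np.array(t,float),s["K"],np.array([s["k1"],0,0,0.])); return p[:,0]
def go(x,y,zg,yaw):
    """shift + rotvec in tool axes to put grasp point at x,y,zg, pointing down with yaw"""
    o=ctrl.get_obs(); R=Ro.from_euler('xyz',o["orientation"],degrees=True); G=Ro.from_euler('xyz',[180,0,yaw],degrees=True)
    d=R.inv().apply(np.array([x,y,zg+0.159])-o["tool_pos"]); r=(R.inv()*G).as_rotvec()
    print("shift",d.round(4),"rot",r.round(4),"rows",max(np.linalg.norm(d)/.05,np.degrees(np.linalg.norm(r))/8.59).round(1))
E
python3 - <<'E'
from h import *
Z=dict(canister_mid=.04,jar_mid=.035,gauge_mid=.032,valve_mid=.04,stand_large_round_floor=.003,stand_small_round_floor=.003,stand_square_floor=.003,stand_tee_floor=.003,collar=0,cap=0)
for n in ["top","scene"]:
    s=ctrl.snapshot(n)
    for k,z in Z.items():
        for m in ctrl.mark_of(s,k)[:4]: print(n,k,round(m["confidence"],2),np.round(m["at"],1),atz(s,*m["at"],z).round(4))
print(ctrl.get_obs()["clock"])
s=ctrl.snapshot("wrist"); cv2.imwrite("pics/w0.png",s["image"][:,:,::-1])
E
```

```text
top canister_mid 0.96 [150.7 411.4] [ 0.726  -0.1926  0.04  ]
top canister_mid 0.85 [189.6 455.2] [ 0.6344 -0.2899  0.04  ]
top canister_mid 0.75 [273.2 468.3] [ 0.446  -0.3098  0.04  ]
top jar_mid 0.76 [273.4 467. ] [ 0.4455 -0.3086  0.035 ]
top gauge_mid 0.74 [198.2 379. ] [ 0.6152 -0.1164  0.032 ]
top valve_mid 0.79 [183.9 292.4] [0.6464 0.0824 0.04  ]
top stand_large_round_floor 0.73 [200.8 187.8] [0.6125 0.3307 0.003 ]
top stand_large_round_floor 0.55 [146.7 189.3] [0.7445 0.3342 0.003 ]
top stand_large_round_floor 0.41 [280.3 363.9] [ 0.4292 -0.0821  0.003 ]
top stand_small_round_floor 0.59 [280.  362.9] [ 0.4298 -0.0799  0.003 ]
top stand_square_floor 0.59 [270.8 202.2] [0.4498 0.2889 0.003 ]
top stand_tee_floor 0.97 [270.9 273.7] [0.4499 0.1249 0.003 ]
top collar 0.67 [199.8 188.7] [0.6154 0.3297 0.    ]
top collar 0.45 [238.5 243.7] [0.5243 0.1968 0.    ]
top collar 0.23 [279.7 366.7] [ 0.4305 -0.0889  0.    ]
top cap 0.43 [235.2 419. ] [ 0.5333 -0.2128  0.    ]
scene canister_mid 0.91 [237.4 214.7] [ 0.6262 -0.2837  0.04  ]
scene canister_mid 0.72 [265.4 254.5] [ 0.7297 -0.
[... 222 characters left out ...]
 350.6] [0.6323 0.0869 0.04  ]
scene valve_mid 0.31 [221.5 277.7] [ 0.6187 -0.1128  0.04  ]
scene stand_large_round_floor 0.8 [233.1 447.7] [0.7447 0.3353 0.003 ]
scene stand_large_round_floor 0.56 [198.4 427.7] [0.6263 0.3215 0.003 ]
scene stand_large_round_floor 0.27 [211.5 240.3] [ 0.5424 -0.2053  0.003 ]
scene stand_small_round_floor 0.83 [170.4 274.6] [ 0.4283 -0.0837  0.003 ]
scene stand_small_round_floor 0.56 [180.7 373.9] [0.532  0.1899 0.003 ]
scene stand_square_floor 0.6 [154.1 397.3] [0.4568 0.2882 0.003 ]
scene stand_tee_floor 0.89 [164.4 346.1] [0.4571 0.1271 0.003 ]
scene collar 0.46 [180.5 375. ] [0.5303 0.1942 0.    ]
scene cap 0.57 [211.8 238.5] [ 0.5404 -0.2104  0.    ]
1.2
```

```bash
python3 - <<'E'
from h import *
s=ctrl.snapshot("top")["image"][:,:,::-1]
c=s[120:300,150:500]; c=np.clip(c.astype(float)*1.8,0,255).astype('uint8')
cv2.imwrite("pics/c0.png",cv2.resize(c,None,fx=2.28,fy=2.28,interpolation=cv2.INTER_CUBIC))
E
```

```text
(no output)
```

View pics/c0.png

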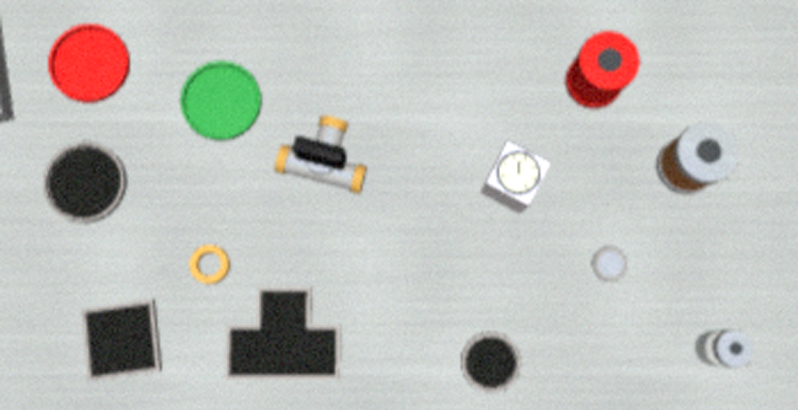

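View pics/w0.png

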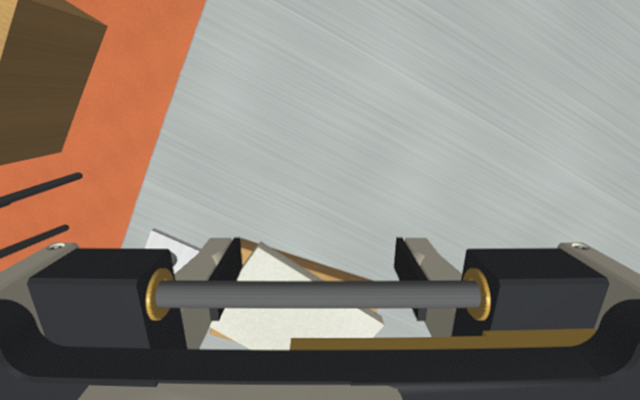

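```bash
cat > fit.py <<'E'
from h import *
from scipy.optimize import minimize
a=np.linspace(0,2*np.pi,40,endpoint=False)
def cyl(r,z0,z1,cx=0,cy=0): return np.vstack([np.c_[cx+r*np.cos(a),cy+r*np.sin(a),0*a+z] for z in(z0,z1)])
def box(x0,x1,y0,y1,z0,z1): return np.array([[x,y,z] for x in(x0,x1) for y in(y0,y1) for z in(z0,z1)],float)
def ycyl(r,x,y0,y1,zc): return np.vstack([np.c_[x+r*np.cos(a),0*a+y,zc+r*np.sin(a)] for y in(y0,y1)])
def xcyl(r,y,x0,x1,zc): return np.vstack([np.c_[0*a+x,y+r*np.cos(a),zc+r*np.sin(a)] for x in(x0,x1)])
M=dict(canister_mid=[cyl(.03,0,.08)],jar_mid=[cyl(.018,0,.07)],gauge_mid=[box(-.024,.024,-.024,.024,0,.064)],
 valve_mid=[ycyl(.011,-.008,-.045,.045,.015),xcyl(.011,0,-.008,.045,.015),ycyl(.015,-.008,-.045,-.037,.015),ycyl(.015,-.008,.037,.045,.015),xcyl(.015,0,.037,.045,.015),cyl(.016,0,.034),box(-.008,.008,-.025,.025,.034,.08)],
 stand_large_round_floor=[cyl(.042,0,.01)],stand_small_round_floor=[cyl(.03,0,.01)],stand_square_floor=[box(-.036,.036,-.036,.036,0,.01)],
 stand_tee_floor=[box(-.035,.019,-.057,.057,0,.01),box(-.035,.057,-.027,.027,0,.01)],cap=[cyl(.018,0,.01)],collar=[cyl(.02,0,.012)])
def sil(s,parts,p,up=4,win=None):
    # float soft mask, subpixel by supersampling in window
    x0,y0,x1,y1=win; m=np.zeros(((y1-y0)*up,(x1-x0)*up),np.uint8)
    c,sn=np.cos(p[2]),np.sin(p[2])
    for P in parts:
        Q=P.copy(); Q[:,0]=p[0]+c*P[:,0]-sn*P[:,1]; Q[:,1]=p[1]+sn*P[:,0]+c*P[:,1]
        q=(proj(s,Q)+.5-[x0,y0])*up
        h=cv2.convexHull(q.astype(np.float32))
        cv2.fillConvexPoly(m,np.round(h*16-8).astype(np.int32),1,shift=4)
    return cv2.resize(m.astype(np.float32),None,fx=1/up,fy=1/up,interpolation=cv2.INTER_AREA)
def fit(shots,k,p0,yaw=True):
    data=[]
    for s in shots:
        best=None
        for r in ctrl.trace(s,k):
            e=r["extent"]; zz=.03 if 'mid' in k else .005
            q=proj(s,[[p0[0],p0[1],zz]])[0]
            d=np.hypot((e[0]+e[2])/2-q[0],(e[1]+e[3])/2-q[1])
            if best is None or d<best[0]: best=(d,r)
        if best is None or best[0]>35: continue
        g=best[1]["region"].astype(np.float32); e=best[1]["extent"]
        w=[max(0,int(e[0])-30),max(0,int(e[1])-30),min(640,int(e[2])+30),min(400,int(e[3])+30)]
        data.append((s,g[w[1]:w[3],w[0]:w[2]],w))
    def cost(p,D):
        return sum(1-np.minimum(m:=sil(s,M[k],p,win=w),g).sum()/np.maximum(m,g).sum() for s,g,w in D)/len(D)
    def opt(D,y0s):
        bst=None
        for y in y0s:
            st=np.array([[p0[0],p0[1],y]]*4); st[1,0]+=.012; st[2,1]+=.012; st[3,2]+=.25
            r=minimize(cost,st[0],args=(D,),method="Nelder-Mead",options=dict(initial_simplex=st,xatol=1e-4,fatol=1e-5,maxiter=150))
            if bst is None or r.fun<bst.fun: bst=r
        return bst
    if not data: print(k,"none"); return
    y0=p0[2] if isinstance(p0[2],(list,tuple)) else [p0[2]]
    r=opt(data,y0); print(k,"both",len(data),r.x[:2].round(4),"yaw",np.degrees(r.x[2]).round(1),"IoU",round(1-r.fun,3))
    for d in data:
        q=opt([d],[r.x[2]]); print("    single",d[0]["shot"],q.x[:2].round(4),np.degrees(q.x[2]).round(1),round(1-q.fun,3))
    return r.x
E
cat > m.py <<'E'
from fit import *
shots=[ctrl.snapshot("top"),ctrl.snapshot("scene")]
P0=dict(canister_mid=(.63,-.287,0),jar_mid=(.446,-.312,0),gauge_mid=(.617,-.11,[0,.4,.8,-.4]),valve_mid=(.64,.085,[-.2,0.2]),
stand_large_round_floor=(.62,.326,0),stand_small_round_floor=(.429,-.082,0),stand_square_floor=(.453,.288,[0,.15]),stand_tee_floor=(.453,.126,0),collar=(.53,.195,0),cap=(.537,-.212,0))
for k,p in P0.items(): fit(shots,k,p)
E
python3 m.py
```

```text
canister_mid both 2 [ 0.6358 -0.2878] yaw -1.7 IoU 0.929
    single 7 [ 0.6362 -0.2877] 5.4 0.934
    single 8 [ 0.6356 -0.2879] 6.1 0.925
jar_mid both 2 [ 0.4469 -0.3061] yaw -6.6 IoU 0.906
    single 7 [ 0.447  -0.3067] -5.9 0.901
    single 8 [ 0.447  -0.3063] -1.9 0.91
gauge_mid both 2 [ 0.6163 -0.1074] yaw -27.2 IoU 0.909
    single 7 [ 0.6169 -0.1071] -29.4 0.915
    single 8 [ 0.6153 -0.1076] -24.2 0.917
valve_mid both 2 [0.6358 0.0862] yaw -15.1 IoU 0.908
    single 7 [0.636 0.087] -14.1 0.914
    single 8 [0.6357 0.0853] -15.4 0.915
stand_large_round_floor both 2 [0.6164 0.3318] yaw 9.2 IoU 0.949
    single 7 [0.6168 0.3318] 10.4 0.953
    single 8 [0.6158 0.3318] 3.7 0.947
stand_small_round_floor both 2 [ 0.4347 -0.0839] yaw 2.1 IoU 0.938
    single 7 [ 0.4352 -0.0832] 10.1 0.956
    single 8 [ 0.434 -0.085] 4.6 0.944
stand_square_floor both 1 [0.4546 0.2869] yaw 9.0 IoU 0.949
    single 7 [0.4546 0.2869] 8.1 0.949
stand_tee_floor both 2 [0.4518 0.1241] yaw 0.1 IoU 0.945
    single 7 [0.4526 0.1253] 0.2 0.969
    single 8 [0.4504 0.1235] -0.3 0.946
collar both 1 [0.5322 0.2   ] yaw -1.2 IoU 0.655
    single 7 [0.5323 0.1996] -2.5 0.655
cap both 2 [ 0.5336 -0.2077] yaw 9.7 IoU 0.803
    single 7 [ 0.5338 -0.2051] 11.4 0.77
    single 8 [ 0.5345 -0.2084] 14.1 0.843
```

Candidates (top view): the canister is the amber one at (455,189), not the red one at (414,150). The large round stand is the grey one with a black floor at (187,200), not the green one at (247,163) or the red one at (189,147). The enlarged crop confirms both. The two cameras agree to about 1–2 mm, so I'll go for the canister first.

```bash
python3 -c "
from h import *
go(.636,-.288,.20,-135); go(.636,-.288,.047,-135)"
```

```text
shift [-0.4373  0.1307  0.0457] rot [-0.     -0.     -0.3166] rows 9.2
shift [-0.4373  0.1307  0.1987] rot [-0.     -0.     -0.3166] rows 10.0
```

Emit:
carry_out(moves="0.0876 -0.4373 0.1307 0.0457 0 0 -0.3166;0.0876 -0.4373 0.1307 0.0457 0 0 -0.3166;0.0876 -0.4373 0.1307 0.0457 0 0 -0.3166;0.0876 -0.4373 0.1307 0.0457 0 0 -0.3166;0.0876 -0.4373 0.1307 0.0457 0 0 -0.3166;0.0876 -0.4373 0.1307 0.0457 0 0 -0.3166;0.0876 -0.4373 0.1307 0.0457 0 0 -0.3166;0.0876 -0.4373 0.1307 0.0457 0 0 -0.3166;0.0876 -0.4373 0.1307 0.0457 0 0 -0.3166;0.0876 -0.4373 0.1307 0.0457 0 0 -0.3166;0.0876 -0.4373 0.1307 0.0457 0 0 -0.3166;0.0876 -0.4373 0.1307 0.0457 0 0 -0.3166;0.0876 -0.4373 0.1307 0.0457 0 0 -0.3166")

```text
clock: 3.7
tool_pos: [0.6351, -0.289, 0.3593]
orientation: [-180.0, 0.0, -135.1]
force: [-0.3, -0.2, -0.1]
opening: 0.0876
```

```bash
python3 -c "
from h import *
s=ctrl.snapshot('wrist'); cv2.imwrite('pics/w1.png',s['image'][:,:,::-1])
print(s['R'],s['t'],proj(s,[[.636,-.288,.08],[.636,-.288,.0]]))
o=ctrl.get_obs(); print(o['tool_pos'],o['orientation'],o['force'])
go(.636,-.288,.047,-135)"
```

```text
[[-7.05751174e-01  7.08459411e-01 -7.37129972e-04]
 [ 6.74180955e-01  6.71922757e-01  3.06593945e-01]
 [ 2.17704660e-01  2.15882078e-01 -9.51840117e-01]] [ 0.65326122 -0.2591458   0.2734463 ] [[318.06767756 198.8256637 ]
 [318.04403179 177.08121477]]
[ 0.63510098 -0.28916105  0.35941712] [-1.79977988e+02  1.16513796e-02 -1.35088779e+02] [-0.85377075 -0.15149544 -0.03249287]
shift [-0.0014  0.0002  0.1534] rot [-0.0004  0.0002 -0.0015] rows 3.1
```

View pics/w1.png

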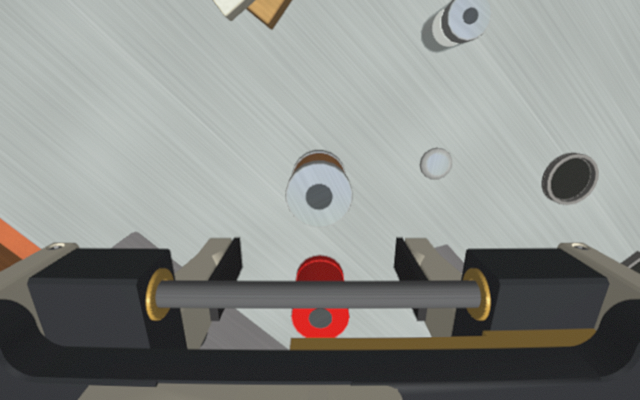

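The dark lid dot of the amber canister is at (319,196) in the wrist view. I predicted (318,199), so the fit holds. Descend and grip.

Emit:
carry_out(moves="0.0876 -0.0014 0.0002 0.03 0 0 0;0.0876 -0.0014 0.0002 0.06 0 0 0;0.0876 -0.0014 0.0002 0.09 0 0 0;0.0876 -0.0014 0.0002 0.12 0 0 0;0.0876 -0.0014 0.0002 0.14 0 0 0;0.0876 -0.0014 0.0002 0.1534 0 0 0;0.0876 -0.0014 0.0002 0.1534 0 0 0;0.05 -0.0014 0.0002 0.1534 0 0 0;0.05 -0.0014 0.0002 0.1534 0 0 0;0.05 -0.0014 0.0002 0.1534 0 0 0;0.05 -0.0014 0.0002 0.1534 0 0 0;0.05 -0.0014 0.0002 0.1534 0 0 0;0.05 -0.0014 0.0002 0.1534 0 0 0;0.05 -0.0014 0.0002 0.1534 0 0 0")

```text
clock: 5.15
tool_pos: [0.637, -0.2867, 0.2065]
orientation: [-180.0, 0.0, -135.0]
force: [-2.1, 1.3, 6.8]
opening: 0.0594
```

Emit:
carry_out(moves="0.05 0 0 -0.005 0 0 0;0.05 0 0 -0.02 0 0 0;0.05 0 0 -0.045 0 0 0;0.05 0 0 -0.075 0 0 0;0.05 0 0 -0.105 0 0 0;0.05 0 0 -0.12 0 0 0;0.05 0 0 -0.12 0 0 0;0.05 0 0 -0.12 0 0 0")

```text
clock: 5.95
tool_pos: [0.6364, -0.2867, 0.3247]
orientation: [179.9, 0.0, -135.0]
force: [-0.1, 0.5, -3.4]
opening: 0.0594
```

```bash
python3 -c "
from h import *
go(.6164,.3318,.167,-135)
o=ctrl.get_obs(); print(o['tool_pos'],o['force'],o['opening'])"
```

```text
shift [-0.423   0.4516 -0.0008] rot [ 0.0011  0.0001 -0.0004] rows 12.4
[ 0.63641351 -0.28665881  0.32467728] [-0.12215475  0.52135645 -3.40360653] 0.05939169389510515
```

Emit:
carry_out(moves="0.05 -0.008 0.009 0 0 0 0;0.05 -0.025 0.027 0 0 0 0;0.05 -0.05 0.0535 0 0 0 0;0.05 -0.078 0.083 0 0 0 0;0.05 -0.106 0.113 0 0 0 0;0.05 -0.134 0.143 0 0 0 0;0.05 -0.162 0.173 0 0 0 0;0.05 -0.19 0.203 0 0 0 0;0.05 -0.218 0.233 0 0 0 0;0.05 -0.246 0.263 0 0 0 0;0.05 -0.274 0.293 0 0 0 0;0.05 -0.302 0.323 0 0 0 0;0.05 -0.33 0.353 0 0 0 0;0.05 -0.358 0.383 0 0 0 0;0.05 -0.385 0.411 0 0 0 0;0.05 -0.405 0.432 0 0 0 0;0.05 -0.418 0.446 0 0 0 0;0.05 -0.423 0.4516 0 0 0 0;0.05 -0.423 0.4516 0 0 0 0;0.05 -0.423 0.4516 0 0 0 0")

```text
clock: 7.95
tool_pos: [0.6165, 0.3307, 0.325]
orientation: [180.0, -0.1, -135.0]
force: [0.4, -0.1, -2.9]
opening: 0.0593
```

```bash
python3 -c "
from fit import *
o=ctrl.get_obs(); print(o['tool_pos'],o['force'],o['opening'])
sh=[ctrl.snapshot('wrist')]
cv2.imwrite('pics/w2.png',sh[0]['image'][:,:,::-1])
fit(sh,'stand_large_round_floor',(.6164,.3318,0))
go(.6164,.3318,.049,-135)
go(.6164,.3318,.055,-135)
print(ctrl.mark_of(sh[0],'canister_mid'))
"
```

```text
[0.61653155 0.33071479 0.32497623] [ 0.3968063  -0.11218815 -2.93079105] 0.05925717728545076
stand_large_round_floor both 1 [0.6152 0.332 ] yaw 5.1 IoU 0.531
    single 10 [0.6153 0.3319] 13.9 0.531
shift [-0.0008  0.0013  0.1175] rot [ 0.     -0.0004 -0.0012] rows 2.4
shift [-0.0008  0.0013  0.1115] rot [ 0.     -0.0004 -0.0012] rows 2.2
[]
```

View pics/w2.png

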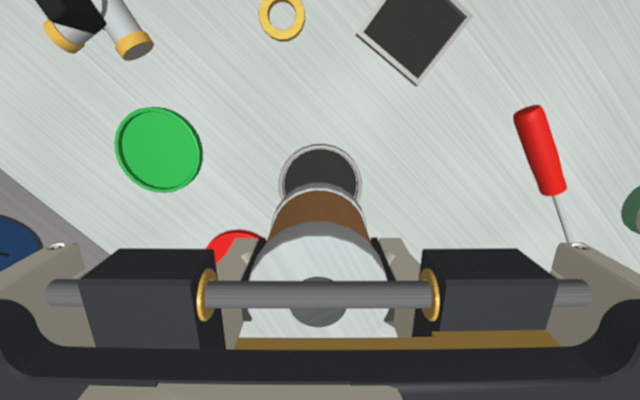

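Canister is held upright and centred, with the grey stand straight below. Lower it.

Emit:
carry_out(moves="0.05 -0.0008 0.0013 0.02 0 0 0;0.05 -0.0008 0.0013 0.045 0 0 0;0.05 -0.0008 0.0013 0.07 0 0 0;0.05 -0.0008 0.0013 0.09 0 0 0;0.05 -0.0008 0.0013 0.1 0 0 0;0.05 -0.0008 0.0013 0.105 0 0 0;0.05 -0.0008 0.0013 0.108 0 0 0;0.05 -0.0008 0.0013 0.11 0 0 0;0.05 -0.0008 0.0013 0.112 0 0 0;0.05 -0.0008 0.0013 0.113 0 0 0;0.05 -0.0008 0.0013 0.114 0 0 0;0.05 -0.0008 0.0013 0.114 0 0 0")

```text
clock: 9.3
tool_pos: [0.6162, 0.3331, 0.2117]
orientation: [180.0, 0.0, -135.0]
force: [-0.2, -0.0, -2.8]
opening: 0.059
```

Emit:
carry_out(moves="0.05 0 0 0.0005 0 0 0;0.05 0 0 0.001 0 0 0;0.05 0 0 0.001 0 0 0")

```text
clock: 9.6
tool_pos: [0.6163, 0.3331, 0.2105]
orientation: [180.0, -0.0, -135.0]
force: [0.5, -0.2, -1.7]
opening: 0.0593
```

Emit:
carry_out(moves="0.05 0 0 0.0005 0 0 0;0.05 0 0 0.001 0 0 0;0.05 0 0 0.001 0 0 0")

```text
clock: 9.9
tool_pos: [0.6163, 0.3331, 0.2096]
orientation: [-180.0, 0.0, -135.0]
force: [-0.0, 0.3, -2.9]
opening: 0.059
```

Emit:
carry_out(moves="0.05 0 0 0.0005 0 0 0;0.05 0 0 0.001 0 0 0;0.05 0 0 0.001 0 0 0")

```text
clock: 10.2
tool_pos: [0.6164, 0.3333, 0.2095]
orientation: [-180.0, 0.1, -135.0]
force: [-2.4, -0.1, 4.9]
opening: 0.0588
```

Contact (force went from -3 N to +5 N). Release and rise.

Emit:
carry_out(moves="0.065 0 0 0 0 0 0;0.0876 0 0 0 0 0 0;0.0876 0 0 0 0 0 0;0.0876 0 0 0 0 0 0;0.0876 0 0 0 0 0 0;0.0876 0 0 0 0 0 0;0.0876 0 0 -0.02 0 0 0;0.0876 0 0 -0.05 0 0 0;0.0876 0 0 -0.09 0 0 0;0.0876 0 0 -0.13 0 0 0;0.0876 0 0 -0.15 0 0 0;0.0876 0 0 -0.15 0 0 0")

```text
clock: 11.4
tool_pos: [0.617, 0.3334, 0.3632]
orientation: [-179.9, 0.4, -135.0]
force: [0.2, -0.0, 0.1]
opening: 0.0873
```

```bash
python3 -c "
from fit import *
o=ctrl.get_obs(); print(o['tool_pos'],o['force'],o['opening'])
sh=[ctrl.snapshot('wrist'),ctrl.snapshot('top')]
cv2.imwrite('pics/w3.png',sh[0]['image'][:,:,::-1])
fit(sh,'canister_mid',(.6164,.3318,0))
go(.447,-.3065,.19,-135)
go(.447,-.3065,.19,-90)
"
```

```text
[0.61697905 0.33341871 0.3631862 ] [ 0.18660428 -0.02614305  0.08900392] 0.08731507923995077
canister_mid both 2 [0.6144 0.3318] yaw 17.8 IoU 0.957
    single 11 [0.6139 0.3311] 23.7 0.973
    single 12 [0.6147 0.3327] 19.8 0.956
shift [ 0.5715 -0.3327  0.0092] rot [ 0.0005 -0.002  -0.0002] rows 13.2
shift [ 0.5715 -0.3327  0.0092] rot [ 0.0012 -0.0018 -0.7856] rows 13.2
```

View pics/w3.png

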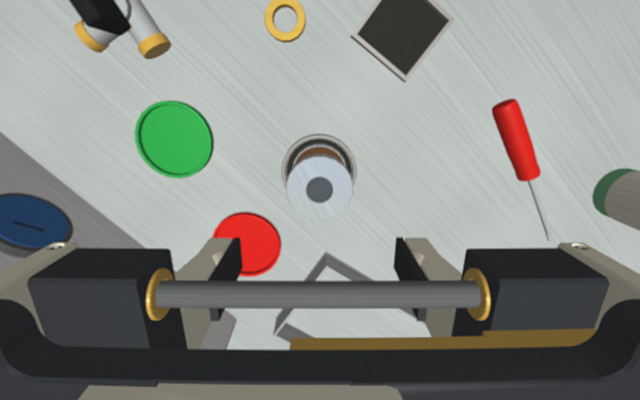

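The canister at (319,190) sits centred inside its rim. Next, the jar.

Emit:
carry_out(moves="0.0876 0.014 -0.0083 0 0 0 0;0.0876 0.05 -0.029 0 0 0 0;0.0876 0.09 -0.0525 0.002 0 0 0;0.0876 0.13 -0.076 0.004 0 0 0;0.0876 0.17 -0.099 0.006 0 0 0;0.0876 0.21 -0.1225 0.008 0 0 0;0.0876 0.25 -0.146 0.0092 0 0 0;0.0876 0.29 -0.169 0.0092 0 0 0;0.0876 0.33 -0.1925 0.0092 0 0 0;0.0876 0.37 -0.216 0.0092 0 0 0;0.0876 0.41 -0.239 0.0092 0 0 0;0.0876 0.45 -0.2625 0.0092 0 0 0;0.0876 0.49 -0.286 0.0092 0 0 0;0.0876 0.53 -0.309 0.0092 0 0 0;0.0876 0.558 -0.325 0.0092 0 0 0;0.0876 0.5715 -0.3327 0.0092 0 0 0;0.0876 0.5715 -0.3327 0.0092 0 0 0;0.0876 0.5715 -0.3327 0.0092 0 0 0;0.0876 0.5715 -0.3327 0.0092 0 0 0")

```text
clock: 13.5
tool_pos: [0.4473, -0.3058, 0.349]
orientation: [180.0, -0.0, -135.0]
force: [-0.7, 0.6, -0.9]
opening: 0.0876
```

```bash
python3 -c "
from fit import *
o=ctrl.get_obs(); print(o['tool_pos'],o['orientation'],o['force'],o['opening'])
sh=[ctrl.snapshot('wrist')]
cv2.imwrite('pics/w4.png',sh[0]['image'][:,:,::-1])
print(proj(sh[0],[[.447,-.3065,.07]]))
fit(sh,'jar_mid',(.447,-.3065,0))
go(.447,-.3065,.042,-135)
"
```

```text
[ 0.44728762 -0.30575143  0.34897395] [ 1.79958158e+02 -1.65776179e-02 -1.34978136e+02] [-0.71754509  0.5632009  -0.85311274] 0.08755343861329913
[[317.25497547 196.81561248]]
jar_mid both 1 [ 0.4468 -0.3083] yaw 8.5 IoU 0.948
    single 13 [ 0.4468 -0.3083] 17.4 0.948
shift [ 0.0011 -0.0003  0.1483] rot [ 0.0002 -0.0001  0.0012] rows 3.0
```

View pics/w4.png

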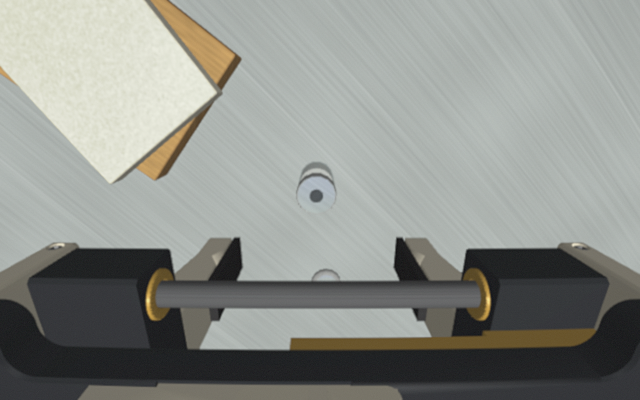

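Jar lid dot at (316,196), predicted (317,197). Descend and grip.

Emit:
carry_out(moves="0.0876 0.0015 0.0002 0.025 0 0 0;0.0876 0.0015 0.0002 0.06 0 0 0;0.0876 0.0015 0.0002 0.095 0 0 0;0.0876 0.0015 0.0002 0.125 0 0 0;0.0876 0.0015 0.0002 0.14 0 0 0;0.0876 0.0015 0.0002 0.148 0 0 0;0.0876 0.0015 0.0002 0.148 0 0 0;0.028 0.0015 0.0002 0.148 0 0 0;0.028 0.0015 0.0002 0.148 0 0 0;0.028 0.0015 0.0002 0.148 0 0 0;0.028 0.0015 0.0002 0.148 0 0 0;0.028 0.0015 0.0002 0.148 0 0 0;0.028 0.0015 0.0002 0.148 0 0 0;0.028 0.0015 0.0002 0.148 0 0 0;0.028 0.0015 0.0002 0.148 0 0 0;0.028 0.0015 0.0002 0.148 0 0 0")

```text
clock: 15.2
tool_pos: [0.4464, -0.3073, 0.2015]
orientation: [-180.0, 0.0, -135.0]
force: [0.5, -0.7, 0.3]
opening: 0.0354
```

Emit:
carry_out(moves="0.028 0 0 -0.005 0 0 0;0.028 0 0 -0.02 0 0 0;0.028 0 0 -0.045 0 0 0;0.028 0 0 -0.075 0 0 0;0.028 0 0 -0.105 0 0 0;0.028 0 0 -0.12 0 0 0;0.028 0 0 -0.12 0 0 0;0.028 0 0 -0.12 0 0 0")

```text
clock: 16.0
tool_pos: [0.4457, -0.307, 0.3209]
orientation: [180.0, 0.0, -135.0]
force: [0.0, 0.6, -2.6]
opening: 0.0355
```

```bash
python3 -c "
from h import *
go(.4347,-.0839,.165,-135)
o=ctrl.get_obs(); print(o['tool_pos'],o['force'],o['opening'])"
```

```text
shift [-0.1499  0.1656 -0.0029] rot [ 0.0006  0.0003 -0.0004] rows 4.5
[ 0.44571644 -0.30699053  0.32093627] [ 0.04368784  0.58207177 -2.60969909] 0.03546889703456465
```

Emit:
carry_out(moves="0.028 -0.007 0.0075 0 0 0 0;0.028 -0.022 0.024 0 0 0 0;0.028 -0.042 0.046 0 0 0 0;0.028 -0.064 0.07 0 0 0 0;0.028 -0.086 0.094 0 0 0 0;0.028 -0.108 0.118 0 0 0 0;0.028 -0.128 0.141 0 0 0 0;0.028 -0.143 0.158 0 0 0 0;0.028 -0.15 0.1656 0 0 0 0;0.028 -0.15 0.1656 0 0 0 0;0.028 -0.15 0.1656 0 0 0 0;0.028 -0.15 0.1656 0 0 0 0")

```text
clock: 17.2
tool_pos: [0.4351, -0.0846, 0.321]
orientation: [180.0, -0.0, -135.0]
force: [0.3, -0.4, -2.7]
opening: 0.0356
```

```bash
python3 -c "
from fit import *
s=ctrl.snapshot('wrist')
cv2.imwrite('pics/w5.png',s['image'][:,:,::-1])
for m in ctrl.trace(s,'stand_small_round_floor')[:2]: print(m['confidence'],m['extent'])
go(.4347,-.0839,.0485,-135)
o=ctrl.get_obs(); print(o['tool_pos'],o['force'],o['opening'])"
```

```text
shift [-0.0003  0.0008  0.1136] rot [ 0.0003 -0.0005 -0.0012] rows 2.3
[ 0.43514943 -0.08469753  0.32110253] [ 0.05914524 -1.57131495 -2.31463133] 0.035594636706560254
```

View pics/w5.png

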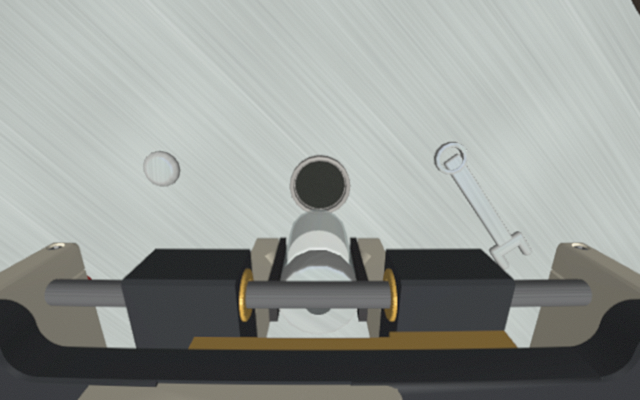

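Jar held upright; stand at (320,184), in line with the fingers. Lower it.

Emit:
carry_out(moves="0.028 -0.0003 0.0008 0.02 0 0 0;0.028 -0.0003 0.0008 0.045 0 0 0;0.028 -0.0003 0.0008 0.07 0 0 0;0.028 -0.0003 0.0008 0.09 0 0 0;0.028 -0.0003 0.0008 0.1 0 0 0;0.028 -0.0003 0.0008 0.106 0 0 0;0.028 -0.0003 0.0008 0.11 0 0 0;0.028 -0.0003 0.0008 0.112 0 0 0;0.028 -0.0003 0.0008 0.113 0 0 0;0.028 -0.0003 0.0008 0.114 0 0 0;0.028 -0.0003 0.0008 0.115 0 0 0;0.028 -0.0003 0.0008 0.1155 0 0 0;0.028 -0.0003 0.0008 0.1155 0 0 0")

```text
clock: 18.6
tool_pos: [0.4349, -0.0833, 0.2059]
orientation: [-180.0, 0.0, -135.0]
force: [0.4, 0.1, -2.3]
opening: 0.0356
```

Emit:
carry_out(moves="0.028 0 0 0.0005 0 0 0;0.028 0 0 0.001 0 0 0;0.028 0 0 0.001 0 0 0")

```text
clock: 18.9
tool_pos: [0.4348, -0.0833, 0.2048]
orientation: [180.0, -0.0, -135.0]
force: [-0.1, -0.3, -1.6]
opening: 0.0362
```

Emit:
carry_out(moves="0.028 0 0 0.0005 0 0 0;0.028 0 0 0.001 0 0 0;0.028 0 0 0.001 0 0 0")

```text
clock: 19.2
tool_pos: [0.4349, -0.0833, 0.2044]
orientation: [-180.0, -0.0, -135.0]
force: [-2.7, 0.8, 8.5]
opening: 0.0356
```

Emit:
carry_out(moves="0.045 0 0 0 0 0 0;0.07 0 0 0 0 0 0;0.07 0 0 0 0 0 0;0.07 0 0 0 0 0 0;0.07 0 0 0 0 0 0;0.07 0 0 0 0 0 0;0.07 0 0 -0.02 0 0 0;0.07 0 0 -0.05 0 0 0;0.07 0 0 -0.09 0 0 0;0.07 0 0 -0.13 0 0 0;0.07 0 0 -0.15 0 0 0;0.07 0 0 -0.15 0 0 0;0.07 0 0 -0.15 0 0 0")

```text
clock: 20.5
tool_pos: [0.4346, -0.0833, 0.3539]
orientation: [-180.0, 0.1, -135.0]
force: [0.1, 0.7, -0.7]
opening: 0.0699
```

```bash
python3 -c "
from fit import *
o=ctrl.get_obs(); print(o['tool_pos'],o['force'],o['opening'])
sh=[ctrl.snapshot('wrist'),ctrl.snapshot('top')]
cv2.imwrite('pics/w6.png',sh[0]['image'][:,:,::-1])
fit(sh,'jar_mid',(.4347,-.0839,0))
go(.6165,-.1073,.19,-117.2)
"
```

```text
[ 0.43457704 -0.08330149  0.35392962] [ 0.06608763  0.72395394 -0.66131146] 0.06989456597855512
jar_mid both 1 [ 0.4358 -0.0832] yaw -0.8 IoU 0.943
    single 15 [ 0.4358 -0.0833] 0.5 0.943
shift [-0.1117 -0.1456  0.0034] rot [ 0.0015 -0.0016 -0.3108] rows 3.7
```

View pics/w6.png

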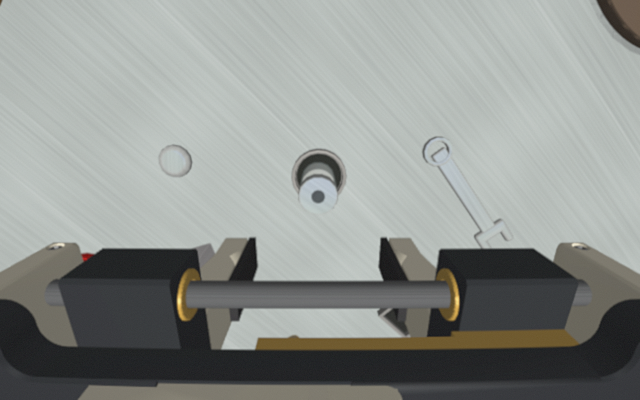

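The jar at (318,195) stands in the middle of its stand. Next, the gauge.

Emit:
carry_out(moves="0.0876 -0.012 -0.0155 0 0 0 -0.05;0.0876 -0.034 -0.044 0 0 0 -0.12;0.0876 -0.06 -0.078 0.001 0 0 -0.2;0.0876 -0.086 -0.112 0.002 0 0 -0.27;0.0876 -0.103 -0.134 0.003 0 0 -0.3;0.0876 -0.1117 -0.1456 0.0034 0 0 -0.3108;0.0876 -0.1117 -0.1456 0.0034 0 0 -0.3108;0.0876 -0.1117 -0.1456 0.0034 0 0 -0.3108")

```text
clock: 21.5
tool_pos: [0.6164, -0.1073, 0.349]
orientation: [179.9, -0.1, -117.2]
force: [-0.8, 0.2, 0.1]
opening: 0.0875
```

```bash
python3 -c "
from fit import *
o=ctrl.get_obs(); print(o['tool_pos'],o['orientation'],o['force'],o['opening'])
sh=[ctrl.snapshot('wrist'),ctrl.snapshot('top'),ctrl.snapshot('scene')]
cv2.imwrite('pics/w7.png',sh[0]['image'][:,:,::-1])
fit(sh,'gauge_mid',(.6165,-.1073,-.475))
fit(sh[1:],'stand_square_floor',(.4546,.2869,.157))
"
```

```text
[ 0.61644064 -0.10727788  0.34897484] [ 1.79864946e+02 -7.75738544e-02 -1.17231732e+02] [-0.76823139  0.20621452  0.06059999] 0.08750708335815885
gauge_mid both 3 [ 0.6157 -0.1074] yaw -27.2 IoU 0.667
    single 17 [ 0.6158 -0.1076] -27.2 0.972
    single 18 [ 0.6206 -0.1141] -32.8 0.309
    single 19 [ 0.6171 -0.1078] -18.7 0.741
stand_square_floor both 2 [0.4545 0.2873] yaw 8.3 IoU 0.609
    single 18 [0.4567 0.2933] 16.6 0.281
    single 19 [0.4544 0.2871] 8.6 0.943
```

View pics/w7.png

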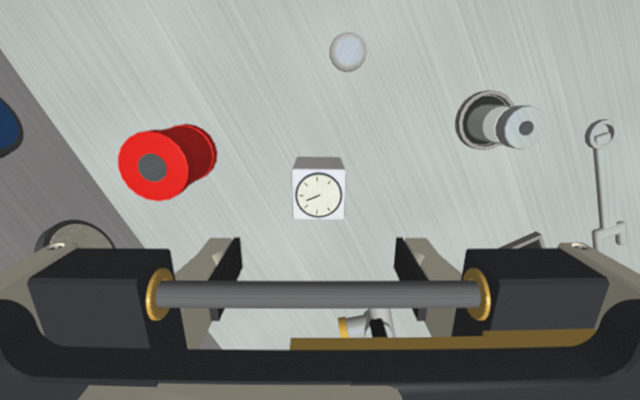

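The gauge at (319,190) lies square to the jaws, and the wrist fit gives yaw -27.2°. Descend and grip.

Emit:
carry_out(moves="0.0876 0.0002 -0.0002 0.025 0 0 0;0.0876 0.0002 -0.0002 0.06 0 0 0;0.0876 0.0002 -0.0002 0.095 0 0 0;0.0876 0.0002 -0.0002 0.125 0 0 0;0.0876 0.0002 -0.0002 0.14 0 0 0;0.0876 0.0002 -0.0002 0.148 0 0 0;0.0876 0.0002 -0.0002 0.148 0 0 0;0.04 0.0002 -0.0002 0.148 0 0 0;0.04 0.0002 -0.0002 0.148 0 0 0;0.04 0.0002 -0.0002 0.148 0 0 0;0.04 0.0002 -0.0002 0.148 0 0 0;0.04 0.0002 -0.0002 0.148 0 0 0;0.04 0.0002 -0.0002 0.148 0 0 0;0.04 0.0002 -0.0002 0.148 0 0 0;0.04 0.0002 -0.0002 0.148 0 0 0")

```text
clock: 23.4
tool_pos: [0.6165, -0.1074, 0.2027]
orientation: [180.0, -0.0, -117.2]
force: [-3.7, 1.4, 6.0]
opening: 0.048
```

Emit:
carry_out(moves="0.04 0 0 -0.005 0 0 0;0.04 0 0 -0.02 0 0 0;0.04 0 0 -0.045 0 0 0;0.04 0 0 -0.075 0 0 0;0.04 0 0 -0.105 0 0 0;0.04 0 0 -0.135 0 0 0;0.04 0 0 -0.15 0 0 0;0.04 0 0 -0.15 0 0 0;0.04 0 0 -0.15 0 0 0")

```text
clock: 24.3
tool_pos: [0.6165, -0.1075, 0.3516]
orientation: [180.0, 0.0, -117.2]
force: [0.1, -0.3, -3.7]
opening: 0.0481
```

```bash
python3 -c "
from h import *
o=ctrl.get_obs(); print(o['tool_pos'],o['force'],o['opening'])
go(.4546,.287,.193,-81.4)"
```

```text
[ 0.61653061 -0.10747722  0.35162431] [ 0.06144744 -0.2745564  -3.74654093] 0.04805200758424469
shift [-2.768e-01  3.244e-01 -1.000e-04] rot [ 7.000e-04  5.000e-04 -6.251e-01] rows 8.5
```

Emit:
carry_out(moves="0.04 -0.008 0.0095 0 0 0 -0.02;0.04 -0.024 0.028 0 0 0 -0.06;0.04 -0.046 0.054 0 0 0 -0.11;0.04 -0.069 0.081 0 0 0 -0.16;0.04 -0.092 0.108 0 0 0 -0.21;0.04 -0.115 0.135 0 0 0 -0.26;0.04 -0.138 0.162 0 0 0 -0.31;0.04 -0.161 0.189 0 0 0 -0.36;0.04 -0.184 0.216 0 0 0 -0.41;0.04 -0.207 0.243 0 0 0 -0.46;0.04 -0.23 0.27 0 0 0 -0.51;0.04 -0.251 0.294 0 0 0 -0.56;0.04 -0.267 0.313 0 0 0 -0.6;0.04 -0.2768 0.3244 0 0 0 -0.6251;0.04 -0.2768 0.3244 0 0 0 -0.6251;0.04 -0.2768 0.3244 0 0 0 -0.6251;0.04 -0.2768 0.3244 0 0 0 -0.6251")

```text
clock: 26.0
tool_pos: [0.4549, 0.2862, 0.352]
orientation: [180.0, -0.0, -81.4]
force: [0.1, 0.7, -2.4]
opening: 0.0479
```

```bash
python3 -c "
from fit import *
o=ctrl.get_obs(); print(o['tool_pos'],o['orientation'],o['force'],o['opening'])
sh=[ctrl.snapshot('wrist')]
cv2.imwrite('pics/w8.png',sh[0]['image'][:,:,::-1])
fit(sh,'stand_square_floor',(.4546,.287,.15))
go(.4546,.287,.047,-81.4)"
```

```text
[0.45487921 0.28620528 0.35199742] [ 1.79955458e+02 -4.06352600e-02 -8.14313708e+01] [ 0.09543523  0.73683529 -2.38305188] 0.04786392117757863
stand_square_floor both 1 [0.4541 0.2873] yaw 8.5 IoU 0.77
    single 20 [0.4541 0.287 ] 8.5 0.77
shift [-0.001   0.0003  0.1463] rot [ 0.0003 -0.0003 -0.0009] rows 2.9
```

View pics/w8.png

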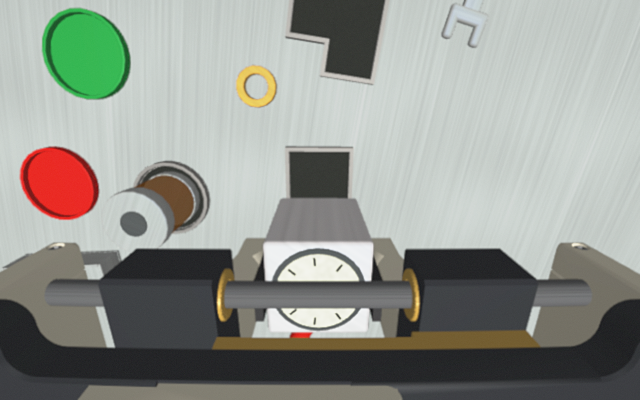

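Gauge is square with its stand (yaw 8.5°), whose rim at (319,175) is centred. Lower it.

Emit:
carry_out(moves="0.04 -0.001 0.0003 0.02 0 0 0;0.04 -0.001 0.0003 0.05 0 0 0;0.04 -0.001 0.0003 0.08 0 0 0;0.04 -0.001 0.0003 0.11 0 0 0;0.04 -0.001 0.0003 0.13 0 0 0;0.04 -0.001 0.0003 0.137 0 0 0;0.04 -0.001 0.0003 0.141 0 0 0;0.04 -0.001 0.0003 0.143 0 0 0;0.04 -0.001 0.0003 0.144 0 0 0;0.04 -0.001 0.0003 0.145 0 0 0;0.04 -0.001 0.0003 0.1455 0 0 0;0.04 -0.001 0.0003 0.1455 0 0 0")

```text
clock: 27.3
tool_pos: [0.4544, 0.2879, 0.2073]
orientation: [-180.0, 0.0, -81.4]
force: [0.0, 0.7, -4.3]
opening: 0.0482
```

Emit:
carry_out(moves="0.04 0 0 0.0005 0 0 0;0.04 0 0 0.001 0 0 0;0.04 0 0 0.001 0 0 0")

```text
clock: 27.6
tool_pos: [0.4543, 0.2879, 0.2059]
orientation: [180.0, -0.0, -81.4]
force: [0.3, -0.7, -3.2]
opening: 0.0477
```

Emit:
carry_out(moves="0.04 0 0 0.0005 0 0 0;0.04 0 0 0.001 0 0 0;0.04 0 0 0.001 0 0 0")

```text
clock: 27.9
tool_pos: [0.4544, 0.2879, 0.2056]
orientation: [-180.0, 0.0, -81.4]
force: [-2.8, -0.4, 6.3]
opening: 0.048
```

Emit:
carry_out(moves="0.055 0 0 0 0 0 0;0.075 0 0 0 0 0 0;0.075 0 0 0 0 0 0;0.075 0 0 0 0 0 0;0.075 0 0 0 0 0 0;0.075 0 0 0 0 0 0;0.075 0 0 -0.02 0 0 0;0.075 0 0 -0.05 0 0 0;0.075 0 0 -0.09 0 0 0;0.075 0 0 -0.13 0 0 0;0.075 0 0 -0.15 0 0 0;0.075 0 0 -0.15 0 0 0;0.075 0 0 -0.15 0 0 0")

```text
clock: 29.2
tool_pos: [0.4542, 0.2877, 0.3551]
orientation: [-180.0, 0.1, -81.4]
force: [-0.2, 0.5, -0.6]
opening: 0.0751
```

```bash
python3 -c "
from fit import *
o=ctrl.get_obs(); print(o['tool_pos'],o['force'],o['opening'])
sh=[ctrl.snapshot('wrist'),ctrl.snapshot('top')]
cv2.imwrite('pics/w9.png',sh[0]['image'][:,:,::-1])
fit(sh,'gauge_mid',(.4544,.2872,.148))
go(.6358,.0862,.21,-105)
"
```

```text
[0.45417916 0.28773503 0.35513411] [-0.23013343  0.53906485 -0.62471239] 0.07514826069185362
gauge_mid both 2 [0.4554 0.2877] yaw 8.6 IoU 0.953
    single 21 [0.455  0.2878] 7.8 0.975
    single 22 [0.4562 0.2874] 9.9 0.94
shift [ 0.2264 -0.1493 -0.0152] rot [ 0.0013 -0.0018  0.4122] rows 5.4
```

View pics/w9.png

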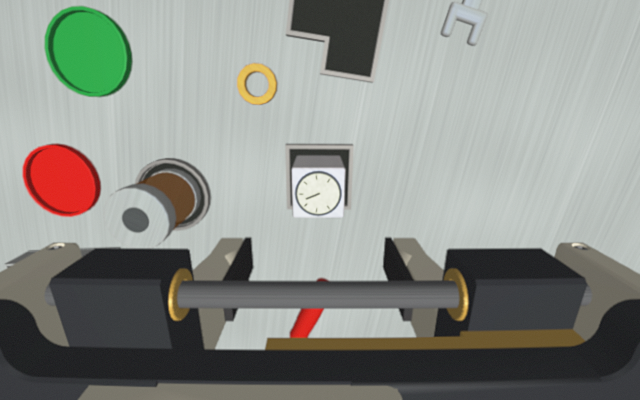

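The gauge sits square and centred in its stand at (319,185). Now the valve.

Emit:
carry_out(moves="0.07 0.013 -0.0087 -0.002 0 0 0.03;0.07 0.042 -0.028 -0.005 0 0 0.09;0.07 0.078 -0.0515 -0.009 0 0 0.16;0.07 0.114 -0.075 -0.012 0 0 0.23;0.07 0.15 -0.099 -0.0152 0 0 0.29;0.07 0.186 -0.123 -0.0152 0 0 0.35;0.07 0.213 -0.1405 -0.0152 0 0 0.39;0.07 0.2264 -0.1493 -0.0152 0 0 0.4122;0.07 0.2264 -0.1493 -0.0152 0 0 0.4122;0.07 0.2264 -0.1493 -0.0152 0 0 0.4122;0.07 0.2264 -0.1493 -0.0152 0 0 0.4122")

```text
clock: 30.5
tool_pos: [0.6353, 0.0873, 0.3699]
orientation: [180.0, -0.0, -104.9]
force: [-0.3, 0.1, 0.1]
opening: 0.0702
```

```bash
python3 -c "
from fit import *
o=ctrl.get_obs(); print(o['tool_pos'],o['orientation'],o['force'],o['opening'])
sh=[ctrl.snapshot('wrist')]
cv2.imwrite('pics/w10.png',sh[0]['image'][:,:,::-1])
r=fit(sh,'valve_mid',(.6358,.0862,-.26))
go(r[0],r[1],.062,np.degrees(r[2])-90)
"
```

```text
[0.63533846 0.08729734 0.36994598] [ 1.79971398e+02 -8.43816680e-03 -1.04914381e+02] [-0.2935121   0.09975375  0.14316808] 0.07023122932953398
valve_mid both 1 [0.6354 0.0866] yaw -14.0 IoU 0.914
    single 23 [0.6352 0.0867] -14.0 0.915
shift [ 0.0008 -0.0003  0.1494] rot [-0.0001  0.0002 -0.0153] rows 3.0
```

View pics/w10.png

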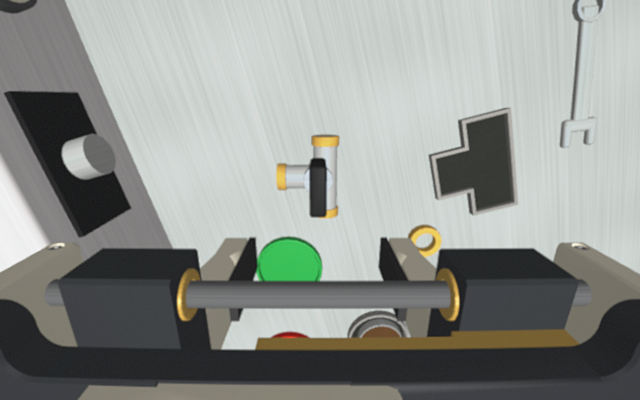

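The valve's handle at (318,188) is upright in the picture and parallel to the pads. The fitted yaw is -14°. Descend onto the handle and grip.

Emit:
carry_out(moves="0.07 0.0008 -0.0003 0.025 0 0 -0.015;0.07 0.0008 -0.0003 0.06 0 0 -0.015;0.07 0.0008 -0.0003 0.095 0 0 -0.015;0.07 0.0008 -0.0003 0.125 0 0 -0.015;0.07 0.0008 -0.0003 0.142 0 0 -0.015;0.07 0.0008 -0.0003 0.15 0 0 -0.015;0.07 0.0008 -0.0003 0.15 0 0 -0.015;0.008 0.0008 -0.0003 0.15 0 0 -0.015;0.008 0.0008 -0.0003 0.15 0 0 -0.015;0.008 0.0008 -0.0003 0.15 0 0 -0.015;0.008 0.0008 -0.0003 0.15 0 0 -0.015;0.008 0.0008 -0.0003 0.15 0 0 -0.015;0.008 0.0008 -0.0003 0.15 0 0 -0.015;0.008 0.0008 -0.0003 0.15 0 0 -0.015;0.008 0.0008 -0.0003 0.15 0 0 -0.015;0.008 0.0008 -0.0003 0.15 0 0 -0.015;0.008 0.0008 -0.0003 0.15 0 0 -0.015")

```text
clock: 32.3
tool_pos: [0.6359, 0.0855, 0.2202]
orientation: [180.0, -0.0, -104.1]
force: [-1.7, -0.1, 2.1]
opening: 0.016
```

Emit:
carry_out(moves="0.008 0 0 -0.005 0 0 0;0.008 0 0 -0.02 0 0 0;0.008 0 0 -0.045 0 0 0;0.008 0 0 -0.075 0 0 0;0.008 0 0 -0.105 0 0 0;0.008 0 0 -0.135 0 0 0;0.008 0 0 -0.15 0 0 0;0.008 0 0 -0.15 0 0 0;0.008 0 0 -0.15 0 0 0")

```text
clock: 33.2
tool_pos: [0.6356, 0.0855, 0.3695]
orientation: [180.0, 0.0, -104.2]
force: [0.1, 0.1, -2.4]
opening: 0.0161
```

```bash
python3 -c "
from fit import *
o=ctrl.get_obs(); print(o['tool_pos'],o['orientation'],o['force'],o['opening'])
sh=[ctrl.snapshot('top'),ctrl.snapshot('scene')]
fit(sh,'stand_tee_floor',(.4518,.1241,0))
go(.4518,.1241,.21,-90)"
```

```text
[0.63561946 0.08549833 0.36947234] [ 1.79956684e+02  1.18525401e-02 -1.04153747e+02] [ 0.10036019  0.08877092 -2.38338207] 0.016137485160852012
stand_tee_floor both 2 [0.4524 0.1245] yaw -0.1 IoU 0.649
    single 24 [0.4525 0.1253] 0.1 0.977
    single 25 [0.4426 0.0995] 23.4 0.339
shift [ 0.0075  0.1878 -0.    ] rot [ 0.0024 -0.0012 -0.2468] rows 3.8
```

Emit:
carry_out(moves="0.008 0.0005 0.009 0 0 0 -0.015;0.008 0.001 0.028 0 0 0 -0.04;0.008 0.002 0.055 0 0 0 -0.08;0.008 0.003 0.083 0 0 0 -0.12;0.008 0.0045 0.111 0 0 0 -0.155;0.008 0.0055 0.139 0 0 0 -0.19;0.008 0.0065 0.164 0 0 0 -0.22;0.008 0.007 0.181 0 0 0 -0.24;0.008 0.0075 0.1875 0 0 0 -0.247;0.008 0.0075 0.1875 0 0 0 -0.247;0.008 0.0075 0.1875 0 0 0 -0.247;0.008 0.0075 0.1875 0 0 0 -0.247")

```text
clock: 34.6
tool_pos: [0.4531, 0.1241, 0.37]
orientation: [180.0, -0.0, -90.0]
force: [-0.1, -0.6, -2.6]
opening: 0.0155
```

```bash
python3 -c "
from fit import *
o=ctrl.get_obs(); print(o['tool_pos'],o['orientation'],o['force'],o['opening'])
sh=[ctrl.snapshot('wrist')]
cv2.imwrite('pics/w11.png',sh[0]['image'][:,:,::-1])
fit(sh,'stand_tee_floor',(.4522,.1245,0))
go(.4522,.1245,.064,-90)"
```

```text
[0.45305346 0.12414912 0.37000593] [ 1.79994629e+02 -1.85265673e-02 -9.00139088e+01] [-0.12092472 -0.6333627  -2.62655196] 0.015525482153346818
stand_tee_floor both 1 [0.4509 0.1247] yaw -0.1 IoU 0.573
    single 26 [0.451  0.1244] -0.1 0.572
shift [-0.0005  0.0007  0.1469] rot [ 0.0004 -0.0005 -0.0005] rows 2.9
```

View pics/w11.png

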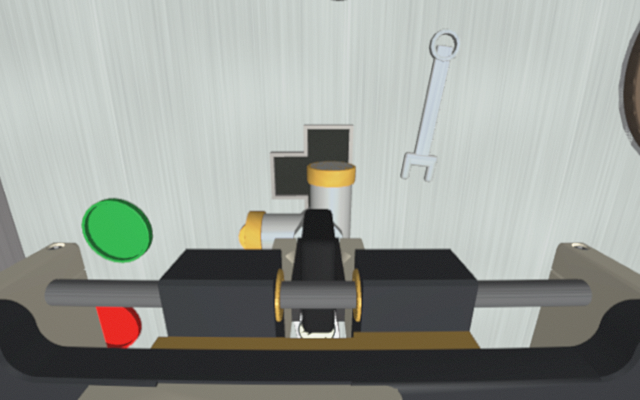

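The valve hangs level, with its stem on the same side as the stand's stem (left, 290,175). Lower it.

Emit:
carry_out(moves="0.008 -0.0003 0.001 0.02 0 0 0;0.008 -0.0003 0.001 0.05 0 0 0;0.008 -0.0003 0.001 0.08 0 0 0;0.008 -0.0003 0.001 0.11 0 0 0;0.008 -0.0003 0.001 0.13 0 0 0;0.008 -0.0003 0.001 0.137 0 0 0;0.008 -0.0003 0.001 0.141 0 0 0;0.008 -0.0003 0.001 0.143 0 0 0;0.008 -0.0003 0.001 0.144 0 0 0;0.008 -0.0003 0.001 0.145 0 0 0;0.008 -0.0003 0.001 0.1455 0 0 0;0.008 -0.0003 0.001 0.1455 0 0 0")

```text
clock: 35.9
tool_pos: [0.4514, 0.1244, 0.225]
orientation: [-180.0, 0.0, -90.0]
force: [-0.5, -0.1, -2.5]
opening: 0.0162
```

Emit:
carry_out(moves="0.008 0 0 0.0005 0 0 0;0.008 0 0 0.001 0 0 0;0.008 0 0 0.001 0 0 0")

```text
clock: 36.2
tool_pos: [0.4513, 0.1244, 0.2236]
orientation: [180.0, -0.0, -90.0]
force: [-0.1, 0.3, -2.4]
opening: 0.016
```

Emit:
carry_out(moves="0.008 0 0 0.0005 0 0 0;0.008 0 0 0.001 0 0 0;0.008 0 0 0.001 0 0 0")

```text
clock: 36.5
tool_pos: [0.4514, 0.1244, 0.2231]
orientation: [-180.0, -0.0, -90.0]
force: [-1.8, -1.0, 4.9]
opening: 0.0157
```

Emit:
carry_out(moves="0.025 0 0 0 0 0 0;0.06 0 0 0 0 0 0;0.06 0 0 0 0 0 0;0.06 0 0 0 0 0 0;0.06 0 0 0 0 0 0;0.06 0 0 0 0 0 0;0.06 0 0 -0.02 0 0 0;0.06 0 0 -0.05 0 0 0;0.06 0 0 -0.09 0 0 0;0.06 0 0 -0.13 0 0 0;0.06 0 0 -0.15 0 0 0;0.06 0 0 -0.15 0 0 0;0.06 0 0 -0.15 0 0 0")

```text
clock: 37.8
tool_pos: [0.4511, 0.1243, 0.3728]
orientation: [-180.0, 0.0, -90.0]
force: [0.0, -0.3, -1.2]
opening: 0.0603
```

```bash
python3 -c "
from fit import *
o=ctrl.get_obs(); print(o['tool_pos'],o['force'],o['opening'])
sh=[ctrl.snapshot('wrist')]
cv2.imwrite('pics/w12.png',sh[0]['image'][:,:,::-1])
fit(sh,'valve_mid',(.4518,.1245,0))
"
```

```text
[0.45114185 0.1243014  0.37275755] [ 0.04788079 -0.32596668 -1.16572879] 0.06032520464266334
valve_mid both 1 [0.4512 0.1257] yaw -0.0 IoU 0.917
    single 27 [0.4511 0.1258] -0.2 0.917
```

View pics/w12.png

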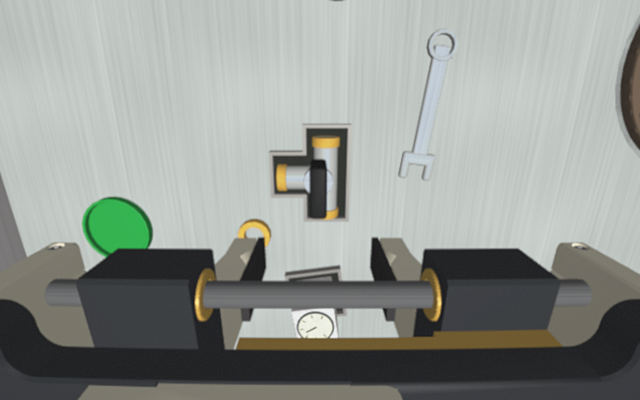

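The valve sits inside its T rim at (315,180). I'll move aside for a final look at everything from above.

Emit:
carry_out(moves="0.06 0.02 0 -0.02 0 0 0;0.06 0.06 0 -0.04 0 0 0;0.06 0.1 0 -0.04 0 0 0;0.06 0.14 0 -0.04 0 0 0;0.06 0.18 0 -0.04 0 0 0;0.06 0.22 0 -0.04 0 0 0;0.06 0.26 0 -0.04 0 0 0;0.06 0.3 0 -0.04 0 0 0;0.06 0.34 0 -0.04 0 0 0;0.06 0.38 0 -0.04 0 0 0;0.06 0.42 0 -0.04 0 0 0;0.06 0.46 0 -0.04 0 0 0;0.06 0.48 0 -0.04 0 0 0;0.06 0.48 0 -0.04 0 0 0;0.06 0.48 0 -0.04 0 0 0")

```text
clock: 39.4
tool_pos: [0.4513, -0.3559, 0.4109]
orientation: [179.8, 0.1, -90.1]
force: [0.1, 0.5, -0.1]
opening: 0.0598
```

```bash
python3 -c "
from fit import *
o=ctrl.get_obs(); print(o['tool_pos'],o['force'],o['clock'])
sh=[ctrl.snapshot('top'),ctrl.snapshot('scene')]
s=sh[0]['image'][:,:,::-1][120:300,150:500]; s=np.clip(s.astype(float)*1.8,0,255).astype('uint8')
cv2.imwrite('pics/f.png',cv2.resize(s,None,fx=2.28,fy=2.28,interpolation=cv2.INTER_CUBIC))
for k,p in dict(canister_mid=(.615,.332,0),jar_mid=(.4350,-.083,0),gauge_mid=(.455,.287,.148),valve_mid=(.4515,.125,0),collar=(.53,.195,0),cap=(.5336,-.2077,0)).items(): fit(sh,k,p)
"
```

```text
[ 0.45126386 -0.35587734  0.41093717] [ 0.11137223  0.45307465 -0.11005741] 39.4
canister_mid both 2 [0.615  0.3324] yaw 8.1 IoU 0.917
    single 28 [0.6157 0.333 ] 6.5 0.965
    single 29 [0.6112 0.3314] 7.2 0.894
jar_mid both 2 [ 0.4356 -0.0842] yaw 3.4 IoU 0.891
    single 28 [ 0.4364 -0.0834] 16.5 0.911
    single 29 [ 0.4331 -0.0844] 7.8 0.918
gauge_mid both 2 [0.4544 0.2877] yaw 9.1 IoU 0.916
    single 28 [0.4551 0.2881] 9.7 0.935
    single 29 [0.4519 0.2876] 7.9 0.931
valve_mid both 2 [0.4522 0.1249] yaw -0.3 IoU 0.882
    single 28 [0.4527 0.125 ] 0.8 0.893
    single 29 [0.4505 0.1252] -0.6 0.884
collar both 2 [0.5321 0.2007] yaw 10.3 IoU 0.32
    single 28 [0.5316 0.2006] 16.3 0.641
    single 29 [0.53  0.195] 10.3 0.0
cap both 2 [ 0.5336 -0.2077] yaw 0.0 IoU 0.751
    single 28 [ 0.5343 -0.2045] 17.9 0.696
    single 29 [ 0.5333 -0.2076] 5.4 0.809
```

View pics/f.png

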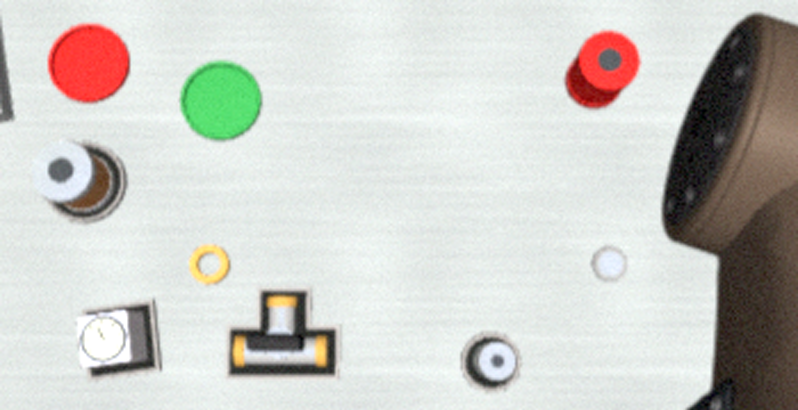

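All four parts stand in their stands, within about 2 mm of centre on the two-camera fits. The collar (209,264 in the crop) and the cap (610,263) have not moved. Handing in.

```bash
python3 -c "
from plant import ctrl
print(ctrl.close_job())"
```

```text
the job is handed in; nothing more can be done
None
```

All four parts are in their matching stands and the job is handed in, at about 39 s on the clock; the hand-in reports no verdict. I did them in the order listed: amber canister, jar, gauge, valve. Each one was lowered until the wrist force showed contact (about 5–9 N), then released.

**Last checks:**
- **Position:** the two-camera fits put every part within about 2 mm of its stand's centre. The gauge and valve are within about 1° of their stands.
- **Upright:** all four stand upright inside their rims in the final top view, and the gripper was clear of everything.
- **Collar and cap:** both look unmoved.

**Where checks disagreed:**
- The scene camera alone put the canister 5 mm and the jar 2 mm off centre. The top and wrist views did not support that.
- The collar was not reliably found in the scene view, so its position rests on the top view, where it is within 1 mm of the start.

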